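Hang the hook rail on the counter display stand

ROBOT

A 6-joint arm with a two-finger parallel gripper is mounted at the origin on the work surface; the furniture and walls round the work are solid. World frame = base frame: x ahead of the robot, y to its left, z up, the work surface at z = 0. Lengths are in m, angles in rad, forces in N, time in s.
With the tool pointing down it reaches from about 0.3 to 0.775 m from the base axis. Payload 14.6 kg.
Tool frame: the origin (TCP) lies at the very end of the fingers, on their centre line; the grasp point (between the pads) lies 19 mm behind it; z points along the fingers, y is the line along which they close (so a half turn about z gives the same grasp; the last joint's range is limited). The gripper opens to 94 mm and grips with 3 to 60 N. Pads are 16 mm wide; open, the fingers measure 119 mm over their backs; the gripper's body (75 mm by 177 mm) begins 78 mm behind the grasp point.
Start: joints at [-1.204, 0.3, 1.521, -0, 1.321, -0.067], TCP at [0.231, -0.499, 0.205] pointing down, gripper open.
Joint ranges: [-3.03, 3.03], [-0.79, 2.21], [0.23, 2.52], [-1.04, 4.18], [0, 3.07], [-2.55, 2.55]. Speed limits (rad/s): [2.22, 2.22, 2.57, 3.14, 3.14, 3.14].

INTERFACE

Orientations are given as a unit quaternion [w, x, y, z].
In Python, from plant import * gives the robot as it stands.
- The arm moves only by the shell command python3 -m creep 'ROWS' [FORCE]. ROWS is JSON, a list of rows, each an object with "delta_rot": the turn, a rotation vector about the tool's x, y, z in units of 90 degrees (1.0 is 90 degrees), a list of three; "slide": the shift along the tool's x, y, z in units of 0.3 m (1.0 is 0.3 m), a list of three; "claw": the closure, from -1 (fully open) to 1 (shut). In form: [{"delta_rot": [wx, wy, wz], "slide": [dx, dy, dz], "claw": claw}, ...]. A call has 1 to 10 rows; each row is the pose to reach, as a shift and turn from the pose commanded when the call began, along the tool's axes at that moment; what a row does not reach only later rows make up. A row lasts 1/10 s, in which the tool goes at most 50 mm and 8.59 degrees, less where a joint would pass 70% of its speed; a pose out of reach is approached as far as the arm can. A call with a number of a shift or a turn outside -1 to 1 is refused whole. A call with a gripper value outside its range is refused whole. The fingers move at their own pace and stop on an object; FORCE is the grip in N (left out, the last holds). Time passes only in rows, so rows that repeat a pose let the fingers close. It gives the time, the measured TCP pose, the force, the opening and the grip force at its end, in the units of the state.
- sense(): the state, without advancing time (a new reading comes with each control period).
- grab_frame(name): name is "side" or "top" or "wrist"; returns (picture, depth): 420x560x3 uint8, blue, green, red; 420x560 float32, m along the optical axis (not along the pixel's ray), 0 where there is no reading.
- camera_model(name): a dict with "intrinsics" (3x3 intrinsics, pixels), "R" (3x3) and "t" (3): a world point X has camera coordinates R X + t. Camera axes: x right, y down, z forward; pixel columns grow to the right and rows downward; lengths in m; the calibration is good to about 2 mm. A picture is of the moment at which its call begins: read the wrist's pose just before it. camera_model takes no time and is no camera call; for the wrist camera it gives the pose at the moment of the call.
- sign_off(): hands the job in; it is judged then, once.
The state is a dict: "clock": time; "q": joint angles; "joint_vel": joint speeds; "joint_efforts": joint torques, N m; "eef_pos": TCP position; "tool_rot": TCP orientation; "force": force on the tool from outside, world axes, zero at the start; "ft_torque": the same for the moment, N m; "grip_width": finger opening in m; "finger_force": force on a finger pad.
Only numpy, scipy, OpenCV 4.12 (cv2) and the standard library are available. Lean on these libraries where they do the work, as an engineer would, in place of code of your own. Each camera call takes 0.05 s, during which the arm holds its last target. There are 200 camera calls.

TASK

Take the green hook rail out of its wooden holder and hang it on the display stand: bring both keyholes over both stud heads together, push it back flat against the uprights, then ease it down until it hangs fully home and level on both studs, and let go. The uprights are springy and the studs are clamped at no fixed height, so feel for them gently: do not force or drop the rail, and leave the bowl, the canister and the spice tin where they stand.

Things in the scene. Friction and masses are not known exactly. Their poses are not given: they have to be found in the camera images.
- rail_mid (a point): Centre of the hook rail: a sage-green board 220 wide (y), 84 high (z), 10 thick (x), 0.24 to 0.39 kg, standing on edge in the holder. Four steel hooks stick out 33 mm from its front (-x) face between 30 and 61 from its middle, 15 to 34 below its centre. Its middle is plain: pinch it there, from above.
- keyhole (a point): Centre of the left (+y) keyhole's round entry in the rail, 80 mm left of and 8 mm below the rail's centre; the right keyhole is its mirror image. Both go right through: a round entry 16 across and, straight above it, a slot 9 wide whose closed top end is 14.5 mm above the rail's centre. Axes as the rail's.
- stand: Display stand, fixed to the counter: dark steel foot 240 wide (y), 12 high, origin on the counter under the uprights' front face, front to -x. Two grey uprights 30 wide at y = +-80, top 212 above the counter, free space between them down to a cross bar 45 below the studs. They are springy: pushed back at stud height they give about 1 mm per 4 N.
- face (a point): Point on the stand midway between the uprights, in the plane of their front face, 175 mm above the counter; axes as the stand's. From each upright a stud points to -x: neck 6 thick and 13 long, then a domed head 12 across, tip 17 from the face. Both studs are clamped at one height, 157 to 193 above the counter, not reported. The hung rail's centre is 5 to 8 in front of the face, 11.5 below the studs.
- holder: Wooden holder fixed to the counter: foot board 236 (y) x 80 x 14 high, origin at its underside; at each end (y = +-104) a notch 12.5 wide, from 14 to 47 mm above the counter, open at the top, in which the rail stands; the rail's centre is 56 above the counter. Same axes as the rail at the start.
- bowl: Glass bowl, 98 across, 50 high, loose; origin at its underside. Bystander, leave alone.
- canister: Cream lidded canister, 67 across, 76 high, loose; origin at its underside. Bystander, leave alone.
- spice: Tan spice tin, 45 across, 70 high, loose; origin at its underside. Bystander, leave alone.

How it is judged:
By the outcome, as a careful person would: the job done as asked, in the order asked, and still so for the second after the job is handed in, with the robot touching nothing.
It also fails if it takes over 67 s, if anything falls off the work surface, if the arm or the gripper's body presses on something with over 40 N, if the wrist force passes 120 N, or if a joint passes its speed limit or range.

## Working session

There is one attempt and no reset: what is moved stays moved. The work goes in short steps, Python scripts to look and compute and a shell command to move; the robot and the scene stay as the last step left them, time stands still between calls to the robot, and variables do not carry over. Pictures are saved under pics/ and viewed, at most 10 in all, crops included, and the job is handed in when it is done.

```bash
ls; mkdir -p pics; python3 - <<'E'
from plant import *
import cv2,numpy as np
s=sense();print(s)
a=[]
for n in("side","top"):
    p,d=grab_frame(n);np.savez(f"pics/{n}0.npz",p=p,d=d,**camera_model(n));cv2.imwrite(f"pics/{n}0.png",p)
    m=camera_model(n);print(n,m["intrinsics"].tolist(),m["R"].tolist(),m["t"].tolist(),(d>0).mean())
E
```

```text
pics
{'clock': 0.0, 'q': array([-1.20360666e+00,  3.00444039e-01,  1.52156736e+00, -2.03162365e-05,
        1.32065190e+00, -6.66078623e-02]), 'joint_vel': array([-1.18551863e-03,  6.83953978e-04, -9.22376458e-04, -1.16206181e-03,
       -6.38644710e-04,  1.15374112e-05]), 'joint_efforts': array([ 8.67233175e-04, -5.31812954e+01, -3.52737844e+01,  7.08105136e-02,
        2.44845764e-02, -9.45825741e-05]), 'eef_pos': array([ 0.23107645, -0.49883361,  0.20490697]), 'tool_rot': array([-5.27814777e-04,  9.76568854e-01,  2.15204523e-01, -8.98812680e-05]), 'force': array([ 0.3143225 , -0.48868931,  0.51717995]), 'ft_torque': array([ 0.0160255 , -0.02199018,  0.00011919]), 'finger_force': 0.0, 'grip_width': 0.09380148018660789}
side [[483.67255108145287, 0.0, 279.548421900389], [0.0, 483.67255108145287, 209.58231751319425], [0.0, 0.0, 1.0]] [[-0.8984477860835987, -0.43862998510353984, 0.019882450793324943], [-0.27077830481376425, 0.5178530250163186, -0.8114846604364326], [0.34564531723092207, -0.7344603329312733, -0.584035387649429]] [0.4471381252645943, 0.20787474853947724, 1.0064764924478204] 0.9948724489795918
top [[450.91103146853646, 0.0, 276.4165472110171], [0.0, 450.91103146853646, 210.88698312520245], [0.0, 0.0, 1.0]] [[0.00841059996417866, -0.9998295818544687, 0.016433777927202558], [-0.9964048697999378, -0.009765003287864192, -0.08415450166067755], [0.0843006361020576, -0.0156669065072226, -0.9963171938661313]] [0.04487891650765884, 0.4976452802115244, 1.013912819176411] 0.9961522108843538
```

View pics/top0.png

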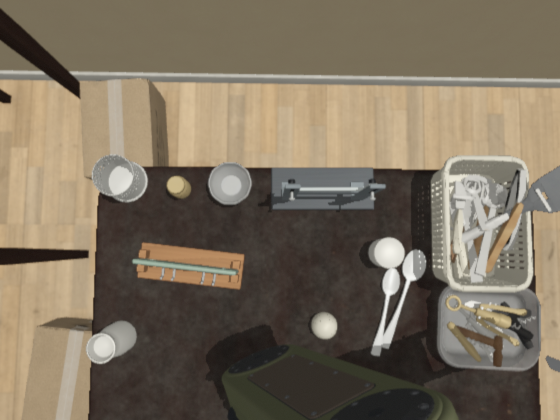

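View pics/side0.png

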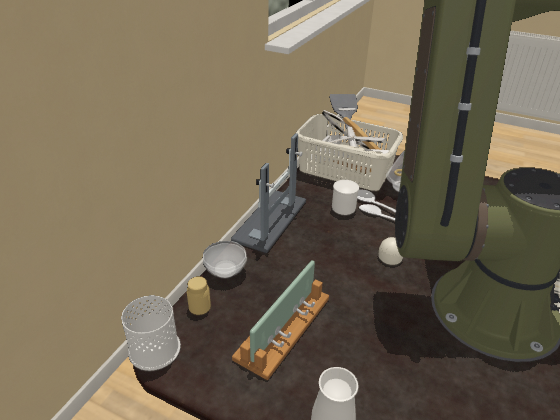

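The top view shows the rail in its holder at about (185,267), the stand foot at (323,189), bowl (230,184), tin (178,187), canister (387,252). The side view shows the stud clamps at about (265,183) and (293,152).

```bash
cat > h.py <<'E'
import numpy as np,cv2
def cloud(d,m):
    v,u=np.indices(d.shape);K=m["intrinsics"]
    c=np.stack([(u-K[0,2])/K[0,0]*d,(v-K[1,2])/K[1,1]*d,d],-1)
    return (c-m["t"])@m["R"]
def ld(n):
    z=np.load(f"pics/{n}.npz");return z["p"],z["d"],cloud(z["d"],z)
E
python3 - <<'E'
from h import *
np.set_printoptions(precision=4,suppress=True)
for n in("top0","side0"):
    p,d,X=ld(n);h=cv2.cvtColor(p,cv2.COLOR_BGR2HSV)
    g=(cv2.inRange(h,(40,40,60),(90,160,255))>0)&(X[...,2]>.01)&(X[...,2]<.12)&(X[...,1]>0.05)&(X[...,0]>.2)
    P=X[g];print(n,len(P),"z",np.percentile(P[:,2],[1,50,99]))
    if n=="top0":
        P=P[P[:,2]>.085]
    c,sz,a=cv2.minAreaRect(P[:,:2].astype(np.float32));print("rail rect",c,sz,a,cv2.boxPoints((c,sz,a)))
    m=P.mean(0);u,s,vt=np.linalg.svd(P-m);print(m,vt)
    # stand : above the counter in region
    r=(X[...,0]>.55)&(X[...,0]<.80)&(np.abs(X[...,1]+.06)<.16)
    for lo,hi in((.008,.018),(.05,.15),(.15,.205),(.205,.222)):
        Q=X[r&(X[...,2]>lo)&(X[...,2]<hi)]
        if len(Q)>5:
            c,sz,a=cv2.minAreaRect(Q[:,:2].astype(np.float32));print(lo,hi,len(Q),c,sz,a,Q.min(0),Q.max(0))
p,d,X=ld("top0")
cv2.imwrite("pics/c1.png",cv2.resize(p[150:230,250:400],None,fx=5,fy=5,interpolation=cv2.INTER_CUBIC))
p,d,X=ld("side0")
for u,v in((262,181),(265,183),(264,200),(265,168),(291,152),(294,138),(294,170),(298,155)):print(u,v,X[v,u])
E
```

```text
Traceback (most recent call last):
IndexError: index -1 is out of bounds for axis 0 with size 0
```

```bash
cat > m.py <<'E'
from h import *
np.set_printoptions(precision=4,suppress=True)
for n in("top0","side0"):
    p,d,X=ld(n);h=cv2.cvtColor(p,cv2.COLOR_BGR2HSV)
    u,v=(185,267) if n=="top0" else (285,310)
    print(n,h[v,u],X[v,u])
    g=(cv2.inRange(h,(35,25,40),(95,200,255))>0)&(X[...,2]>.01)&(X[...,2]<.12)&(X[...,1]>0.05)&(X[...,0]>.2)
    P=X[g]
    if n=="top0": P=P[P[:,2]>.085]
    print(len(P))
    if len(P)>10:
        print("z",np.percentile(P[:,2],[1,50,99]))
        c,sz,a=cv2.minAreaRect(P[:,:2].astype(np.float32));print("rail rect",c,sz,a,cv2.boxPoints((c,sz,a)).tolist())
        m=P.mean(0);vt=np.linalg.svd(P-m,full_matrices=False)[2];print(m,vt)
    r=(X[...,0]>.5)&(X[...,0]<.80)&(np.abs(X[...,1]+.06)<.16)
    for lo,hi in((.008,.018),(.05,.15),(.15,.205),(.205,.222)):
        Q=X[r&(X[...,2]>lo)&(X[...,2]<hi)]
        if len(Q)>5:
            c,sz,a=cv2.minAreaRect(Q[:,:2].astype(np.float32));print(lo,hi,len(Q),c,sz,a,Q.min(0),Q.max(0))
p,d,X=ld("top0")
a=cv2.resize(p[160:220,260:400],(700,300),interpolation=cv2.INTER_CUBIC)
p,d,X=ld("side0")
b=cv2.resize(p[120:250,230:320],None,fx=2.3,fy=2.3,interpolation=cv2.INTER_CUBIC)
o=np.zeros((600,700,3),np.uint8);o[:300]=a;o[300:300+b.shape[0],:b.shape[1]]=b
cv2.imwrite("pics/c1.png",o)
for u,v in((262,181),(265,183),(264,200),(265,168),(291,152),(294,138),(294,170),(298,155)):print(u,v,X[v,u])
E
python3 m.py
```

```text
top0 [ 63  26 184] [0.3709 0.2412 0.0971]
504
z [0.0877 0.0972 0.1016]
rail rect (0.3719911277294159, 0.24362394213676453) (0.2189096212387085, 0.010395794175565243) 83.78003692626953 [[0.35496485233306885, 0.13537663221359253], [0.3652994632720947, 0.13425028324127197], [0.38901740312576294, 0.3518712520599365], [0.37868279218673706, 0.3529976010322571]]
[0.3725 0.2454 0.0969] [[-0.1076 -0.9942 -0.0022]
 [ 0.8853 -0.0948 -0.4552]
 [ 0.4524 -0.0509  0.8904]]
0.008 0.018 3352 (0.5531527400016785, -0.05748193711042404) (0.09884808957576752, 0.23978528380393982) 0.6710330247879028 [ 0.5025 -0.1768  0.008 ] [0.6034 0.0627 0.018 ]
0.05 0.15 538 (0.5329079031944275, -0.05666334927082062) (0.014782330952584743, 0.18846918642520905) 0.6508505344390869 [ 0.5245 -0.151   0.0508] [0.5409 0.0376 0.1499]
0.15 0.205 254 (0.5290924310684204, -0.056117430329322815) (0.040611740201711655, 0.18717631697654724) 0.4104214906692505 [ 0.5082 -0.1497  0.151 ] [0.55   0.0375 0.2046]
0.205 0.222 152 (0.5293481945991516, -0.05761535465717316) (0.00771861569955945, 0.18878252804279327) 0.5354077816009521 [ 0.5
[... 742 characters left out ...]
67558670044, 0.19445577263832092) 1.4222913980484009 [ 0.5203 -0.1534  0.0503] [0.5399 0.0411 0.1497]
0.15 0.205 426 (0.5276437997817993, -0.05558130145072937) (0.04065284878015518, 0.19215698540210724) 0.6819902658462524 [ 0.5063 -0.1517  0.1501] [0.549  0.0405 0.2047]
0.205 0.222 85 (0.5288755893707275, -0.05622917413711548) (0.010196217335760593, 0.18845945596694946) 0.9288292527198792 [ 0.5224 -0.1504  0.2051] [0.5338 0.038  0.2149]
262 181 [0.5252 0.039  0.1824]
265 183 [0.5235 0.028  0.1716]
264 200 [0.5234 0.0329 0.1291]
265 168 [0.5244 0.0264 0.2089]
291 152 [ 0.5301 -0.1221  0.1741]
294 138 [ 0.5258 -0.1269  0.211 ]
294 170 [ 0.5267 -0.1374  0.1159]
298 155 [ 0.5954 -0.3213  0.0498]
```

View pics/c1.png

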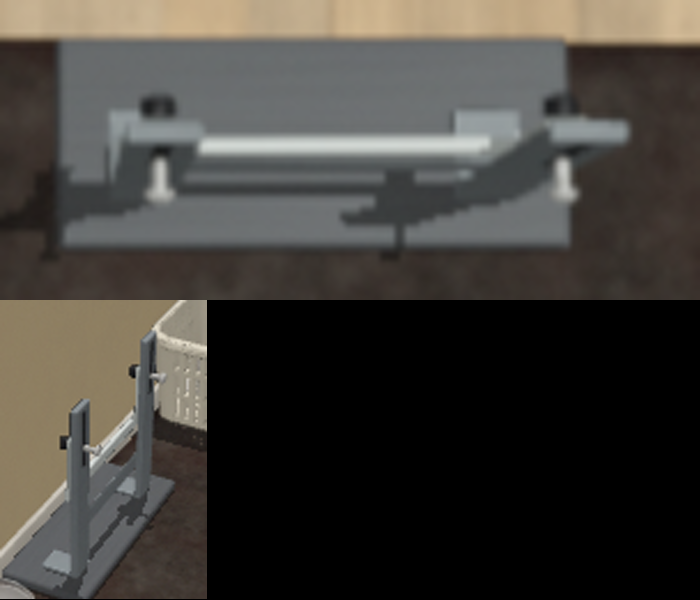

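The crop shows two stud heads pointing to −x at crop (160,198) and (565,198), about (292,200) and (373,200) in the top picture. Behind each upright is a black clamp knob.

```bash
cat > go.py <<'E'
import sys,numpy as np
from plant import *
from scipy.spatial.transform import Rotation as Ro
def go(p,yaw):  # yaw = world angle (deg) of tool y, tool down
    s=sense();q=s["tool_rot"];R=Ro.from_quat([*q[1:],q[0]]);a=np.radians(yaw)
    y=np.array([np.cos(a),np.sin(a),0]);z=np.array([0,0,-1.]);T=np.column_stack([np.cross(y,z),y,z])
    M=R.as_matrix();d=M.T@(np.array(p)-s["eef_pos"])/.3
    r=(R.inv()*Ro.from_matrix(T)).as_rotvec()/(np.pi/2)
    print("t",round(s["clock"],2),"pos",s["eef_pos"].round(4),"F",s["force"].round(1),"slide",d.round(4),"rot",r.round(4))
if __name__=="__main__": go([float(v) for v in sys.argv[1:4]],float(sys.argv[4]))
E
python3 - <<'E'
from h import *
np.set_printoptions(precision=4,suppress=True)
for n in("top0","side0"):
    p,d,X=ld(n)
    for y0 in(-.135,.025):
        r=(X[...,0]>.503)&(X[...,0]<.519)&(np.abs(X[...,1]-y0)<.03)&(X[...,2]>.13)&(X[...,2]<.21)
        Q=X[r];print(n,len(Q),Q.mean(0),Q.min(0),Q.max(0))
    r=(X[...,0]>.6)&(X[...,2]>.1)&(np.abs(X[...,1])<.15);Q=X[r];print("behind",len(Q),Q.min(0) if len(Q) else 0)
E
python3 go.py 0.371 0.2445 0.2 -6.2
```

```text
top0 21 [ 0.5133 -0.1373  0.1696] [ 0.51   -0.1425  0.1661] [ 0.5182 -0.1335  0.174 ]
top0 24 [0.5124 0.0227 0.1687] [0.5082 0.0171 0.1647] [0.5183 0.0271 0.1726]
behind 0 0
side0 18 [ 0.513  -0.1359  0.1675] [ 0.5082 -0.1447  0.1603] [ 0.5189 -0.1299  0.172 ]
side0 21 [0.5108 0.0246 0.1687] [0.5063 0.0179 0.1645] [0.5186 0.0292 0.1735]
behind 14947 [ 1.0923 -0.15    0.1001]
t 0.1 pos [ 0.2311 -0.4988  0.2049] F [-0.3 -0.8 -0.3] slide [ 1.4647 -2.0522  0.0187] rot [-6.000e-04 -4.000e-04 -6.549e-01]
```

```bash
python3 -m creep '[{"delta_rot":[0,0,0],"slide":[0.7,-0.98,0.0],"claw":-1},{"delta_rot":[0,0,0],"slide":[0.7,-0.98,0.0],"claw":-1},{"delta_rot":[0,0,0],"slide":[0.7,-0.98,0.0],"claw":-1},{"delta_rot":[0,0,0],"slide":[0.7,-0.98,0.0],"claw":-1},{"delta_rot":[0,0,0],"slide":[0.7,-0.98,0.0],"claw":-1},{"delta_rot":[0,0,0],"slide":[0.7,-0.98,0.0],"claw":-1},{"delta_rot":[0,0,0],"slide":[0.7,-0.98,0.0],"claw":-1},{"delta_rot":[0,0,0],"slide":[0.7,-0.98,0.0],"claw":-1}]'; python3 -m creep '[{"delta_rot":[0,0,-0.655],"slide":[0.75,-1,0.0],"claw":-1},{"delta_rot":[0,0,-0.655],"slide":[0.75,-1,0.0],"claw":-1},{"delta_rot":[0,0,-0.655],"slide":[0.75,-1,0.0],"claw":-1},{"delta_rot":[0,0,-0.655],"slide":[0.75,-1,0.0],"claw":-1},{"delta_rot":[0,0,-0.655],"slide":[0.75,-1,0.0],"claw":-1},{"delta_rot":[0,0,-0.655],"slide":[0.75,-1,0.0],"claw":-1},{"delta_rot":[0,0,-0.655],"slide":[0.75,-1,0.0],"claw":-1},{"delta_rot":[0,0,-0.655],"slide":[0.75,-1,0.0],"claw":-1},{"delta_rot":[0,0,-0.655],"slide":[0.75,-1,0.0],"claw":-1},{"delta_rot":[0,0,-0.655],"slide":[0.75,-1,0.0],"claw":-1}]'; python3 go.py 0.371 0.2445 0.2 -6.2
```

```text
clock: 0.9
eef_pos: [0.2982, -0.1406, 0.2055]
tool_rot: [-0.0, 0.976, 0.217, 0.0]
force: [0.7, -1.7, 0.1]
grip_width: 0.094
finger_force: 0.0
clock: 1.9
eef_pos: [0.3759, 0.2227, 0.205]
tool_rot: [-0.0, 0.744, 0.668, -0.001]
force: [-0.4, -0.1, 0.0]
grip_width: 0.0941
finger_force: 0.0
t 1.9 pos [0.3759 0.2227 0.205 ] F [-0.4 -0.1  0. ] slide [ 0.0706 -0.024   0.0167] rot [-0.0006  0.0004  0.0005]
```

```bash
python3 -m creep '[{"delta_rot":[0,0,0],"slide":[0.07,-0.024,0.1],"claw":-1},{"delta_rot":[0,0,0],"slide":[0.07,-0.024,0.1],"claw":-1},{"delta_rot":[0,0,0],"slide":[0.07,-0.024,0.1],"claw":-1}]'; python3 - <<'E'
from plant import *
from h import *
np.set_printoptions(precision=4,suppress=True)
m=camera_model("wrist");p,d=grab_frame("wrist");np.savez("pics/w1.npz",p=p,d=d,**m);cv2.imwrite("pics/w1.png",p)
X=cloud(d,m);h=cv2.cvtColor(p,cv2.COLOR_BGR2HSV)
g=(cv2.inRange(h,(35,20,40),(95,200,255))>0)&(X[...,2]>.09)&(X[...,2]<.105)
P=X[g];print(len(P))
c,sz,a=cv2.minAreaRect(P[:,:2].astype(np.float32));print(c,sz,a,np.median(P[:,2]))
vt=np.linalg.svd(P-P.mean(0),full_matrices=False)[2];print(P.mean(0),vt[0])
E
python3 go.py 0.371 0.2445 0.062 -6.2
```

```text
clock: 2.2
eef_pos: [0.3713, 0.2435, 0.1757]
tool_rot: [-0.0, 0.744, 0.668, -0.0]
force: [0.2, 1.5, 0.2]
grip_width: 0.0941
finger_force: 0.0
2289
(0.3705664873123169, 0.24937954545021057) (0.20894651114940643, 0.009585870429873466) 83.82893371582031 0.09756908232420149
[0.3726 0.2685 0.0975] [-0.1118 -0.9937 -0.0025]
t 2.25 pos [0.3717 0.2436 0.1763] F [1.  0.3 0.2] slide [ 0.0028 -0.0028  0.3811] rot [ 0.0004 -0.0001 -0.0004]
```

View pics/w1.png

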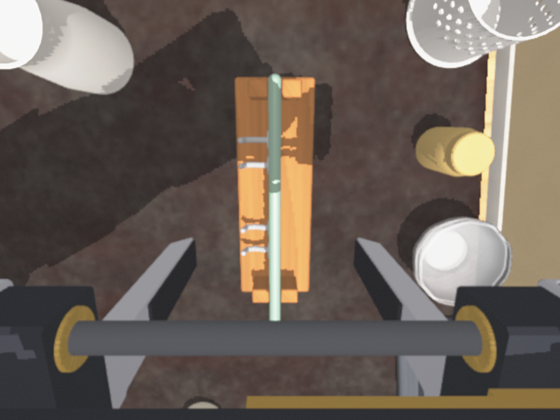

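The wrist view shows the rail running up column 275, with its hooks on the left (−x) and the fingers straddling it. The position agrees with the earlier fix.

```bash
python3 -m creep '[{"delta_rot":[0,0,0],"slide":[0.003,-0.004,0.15],"claw":-1},{"delta_rot":[0,0,0],"slide":[0.003,-0.004,0.25],"claw":-1},{"delta_rot":[0,0,0],"slide":[0.003,-0.004,0.33],"claw":-1},{"delta_rot":[0,0,0],"slide":[0.003,-0.004,0.38],"claw":-1},{"delta_rot":[0,0,0],"slide":[0.003,-0.004,0.38],"claw":-1}]' && python3 -m creep '[{"delta_rot":[0,0,0],"slide":[0,0,0],"claw":1},{"delta_rot":[0,0,0],"slide":[0,0,0],"claw":1},{"delta_rot":[0,0,0],"slide":[0,0,0],"claw":1},{"delta_rot":[0,0,0],"slide":[0,0,0],"claw":1},{"delta_rot":[0,0,0],"slide":[0,0,0],"claw":1},{"delta_rot":[0,0,0],"slide":[0,0,0],"claw":1},{"delta_rot":[0,0,0],"slide":[0,0,0],"claw":1},{"delta_rot":[0,0,0],"slide":[0,0,0],"claw":1}]' 30
```

```text
clock: 2.75
eef_pos: [0.3701, 0.2444, 0.0609]
tool_rot: [-0.0, 0.745, 0.668, -0.001]
force: [0.1, -0.2, -0.2]
grip_width: 0.094
finger_force: 0.0
clock: 3.55
eef_pos: [0.3702, 0.2455, 0.0614]
tool_rot: [-0.0, 0.744, 0.668, -0.0]
force: [-0.1, 0.0, 0.0]
grip_width: 0.0337
finger_force: 0.0
```

```bash
python3 -m creep '[{"delta_rot":[0,0,0],"slide":[0,0,0],"claw":1},{"delta_rot":[0,0,0],"slide":[0,0,0],"claw":1},{"delta_rot":[0,0,0],"slide":[0,0,0],"claw":1},{"delta_rot":[0,0,0],"slide":[0,0,0],"claw":1},{"delta_rot":[0,0,0],"slide":[0,0,0],"claw":1},{"delta_rot":[0,0,0],"slide":[0,0,0],"claw":1}]'; python3 go.py 0.37 0.2455 0.22 -6.2
```

```text
clock: 4.15
eef_pos: [0.3702, 0.2454, 0.0614]
tool_rot: [-0.0, 0.744, 0.668, -0.0]
force: [0.7, -0.4, -0.8]
grip_width: 0.0099
finger_force: 30.0
t 4.15 pos [0.3702 0.2454 0.0614] F [ 0.7 -0.4 -0.8] slide [ 1.000e-04 -7.000e-04 -5.286e-01] rot [-0.0001  0.      0.0001]
```

```bash
python3 -m creep '[{"delta_rot":[0,0,0],"slide":[0,0,-0.05],"claw":1},{"delta_rot":[0,0,0],"slide":[0,0,-0.1],"claw":1},{"delta_rot":[0,0,0],"slide":[0,0,-0.2],"claw":1},{"delta_rot":[0,0,0],"slide":[0,0,-0.32],"claw":1},{"delta_rot":[0,0,0],"slide":[0,0,-0.45],"claw":1},{"delta_rot":[0,0,0],"slide":[0,0,-0.5],"claw":1},{"delta_rot":[0,0,0],"slide":[0,0,-0.53],"claw":1},{"delta_rot":[0,0,0],"slide":[0,0,-0.53],"claw":1}]'; python3 go.py 0.44 -0.057 0.17 0.6
```

```text
clock: 4.95
eef_pos: [0.3703, 0.2455, 0.2207]
tool_rot: [0.0, 0.744, 0.668, 0.0]
force: [0.1, 1.3, -3.4]
grip_width: 0.0098
finger_force: 30.0
t 4.95 pos [0.3703 0.2455 0.2207] F [ 0.1  1.3 -3.4] slide [-0.9774  0.3398  0.1689] rot [ 0.0003 -0.0002 -0.0755]
```

```bash
python3 -m creep '[{"delta_rot":[0,0,-0.01],"slide":[-0.08,0.03,0.01],"claw":1},{"delta_rot":[0,0,-0.02],"slide":[-0.2,0.07,0.03],"claw":1},{"delta_rot":[0,0,-0.03],"slide":[-0.34,0.12,0.05],"claw":1},{"delta_rot":[0,0,-0.04],"slide":[-0.48,0.17,0.07],"claw":1},{"delta_rot":[0,0,-0.05],"slide":[-0.62,0.22,0.1],"claw":1},{"delta_rot":[0,0,-0.06],"slide":[-0.76,0.26,0.12],"claw":1},{"delta_rot":[0,0,-0.07],"slide":[-0.88,0.31,0.13],"claw":1},{"delta_rot":[0,0,-0.0755],"slide":[-0.96,0.335,0.133],"claw":1},{"delta_rot":[0,0,-0.0755],"slide":[-0.977,0.34,0.133],"claw":1},{"delta_rot":[0,0,-0.0755],"slide":[-0.977,0.34,0.133],"claw":1}]'; python3 - <<'E'
from plant import *
from h import *
np.set_printoptions(precision=4,suppress=True)
for n in("side","top","wrist"):
    m=camera_model(n);p,d=grab_frame(n);np.savez(f"pics/{n}2.npz",p=p,d=d,**m)
    X=cloud(d,m);h=cv2.cvtColor(p,cv2.COLOR_BGR2HSV)
    g=(cv2.inRange(h,(35,20,30),(95,200,255))>0)&(X[...,2]>.12)&(X[...,2]<.24)&(np.abs(X[...,1]+.057)<.13)&(np.abs(X[...,0]-.44)<.03)
    P=X[g];print(n,len(P))
    if len(P)<20: continue
    print(np.percentile(P,[1,50,99],axis=0))
    vt=np.linalg.svd(P-P.mean(0),full_matrices=False)[2];print(vt)
    if n!="side":
        T=P[P[:,2]>np.percentile(P[:,2],99)-.008];c,sz,a=cv2.minAreaRect(T[:,:2].astype(np.float32));print(c,sz,a)
        A=np.c_[T[:,1],np.ones(len(T))];print("x,z vs y",np.linalg.lstsq(A,T[:,[0,2]],rcond=None)[0])
a=cv2.resize(np.load("pics/side2.npz")["p"][90:260,180:340],None,fx=2.4,fy=2.4)
b=cv2.resize(np.load("pics/top2.npz")["p"][150:270,230:420],None,fx=1.9,fy=1.9)
o=np.zeros((420,760,3),np.uint8);o[:a.shape[0],:a.shape[1]]=a;o[:b.shape[0],390:390+b.shape[1]]=b
cv2.imwrite("pics/c2.png",o)
E
python3 go.py 0.44 -0.057 0.1807 0.6
```

```text
clock: 5.95
eef_pos: [0.4395, -0.0572, 0.1793]
tool_rot: [-0.001, 0.704, 0.71, -0.001]
force: [-0.4, 0.4, -2.0]
grip_width: 0.0094
finger_force: 30.0
side 1015
[[ 0.4325 -0.161   0.1374]
 [ 0.4345 -0.015   0.1831]
 [ 0.4425  0.0527  0.2178]]
[[ 0.0012 -1.      0.0019]
 [-0.025  -0.002  -0.9997]
 [-0.9997 -0.0011  0.025 ]]
top 242
[[ 0.4342 -0.0149  0.1406]
 [ 0.4381  0.0194  0.2153]
 [ 0.4439  0.051   0.2192]]
[[-0.0667  0.2212 -0.9729]
 [ 0.0093  0.9752  0.2211]
 [-0.9977 -0.0057  0.0671]]
(0.4390658736228943, 0.017672142013907433) (0.009334569796919823, 0.06677547842264175) 0.4377182126045227
x,z vs y [[-0.0088 -0.0083]
 [ 0.4396  0.2159]]
wrist 6797
[[ 0.4332 -0.1217  0.2122]
 [ 0.4384 -0.0102  0.2163]
 [ 0.4439  0.0504  0.2186]]
[[ 0.011  -0.9999 -0.0004]
 [ 0.999   0.011  -0.0442]
 [ 0.0442  0.0001  0.999 ]]
(0.4387144446372986, -0.036577008664608) (0.01037602312862873, 0.1787915676832199) 0.5089250206947327
x,z vs y [[-0.0109 -0.0006]
 [ 0.4383  0.2161]]
t 6.1 pos [ 0.4397 -0.056   0.1802] F [-0.3 -0.6 -2.5] slide [-0.0033  0.0009 -0.0017] rot [-0.0004 -0.0002  0.0006]
```

View pics/c2.png

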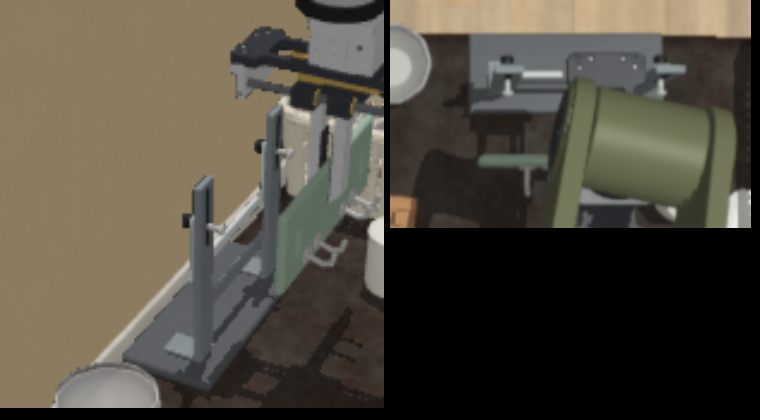

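Side crop: the rail is level in the gripper, its left end at crop (290,260) in front of the left upright, with studs at (215,230) and (285,152). Top crop: its left end sits below the left stud at (507,90).

```bash
python3 -m creep '[{"delta_rot":[0,0,0],"slide":[0,0.04,0],"claw":1},{"delta_rot":[0,0,0],"slide":[0,0.09,0],"claw":1},{"delta_rot":[0,0,0],"slide":[0,0.14,0],"claw":1},{"delta_rot":[0,0,0],"slide":[0,0.165,0],"claw":1},{"delta_rot":[0,0,0],"slide":[0,0.167,0],"claw":1},{"delta_rot":[0,0,0],"slide":[0,0.167,0],"claw":1}]'; python3 - <<'E'
from plant import *
from h import *
np.set_printoptions(precision=4,suppress=True)
print(sense()["eef_pos"],sense()["force"])
for n in("side","top"):
    m=camera_model(n);p,d=grab_frame(n);np.savez(f"pics/{n}3.npz",p=p,d=d,**m)
    X=cloud(d,m);h=cv2.cvtColor(p,cv2.COLOR_BGR2HSV)
    g=(cv2.inRange(h,(35,20,30),(95,200,255))>0)&(X[...,2]>.12)&(X[...,2]<.24)&(np.abs(X[...,1]+.057)<.13)&(np.abs(X[...,0]-.49)<.025)
    P=X[g];print(n,len(P),P.min(0),P.max(0))
    print(np.percentile(P,[1,50,99],axis=0))
a=cv2.resize(np.load("pics/side3.npz")["p"][110:230,220:320],None,fx=5,fy=5,interpolation=cv2.INTER_CUBIC)
b=cv2.resize(np.load("pics/top3.npz")["p"][160:250,270:330],None,fx=4.8,fy=4.8,interpolation=cv2.INTER_CUBIC)
o=np.zeros((600,800,3),np.uint8);o[:a.shape[0],:a.shape[1]]=a;o[:b.shape[0],510:510+b.shape[1]]=b
cv2.imwrite("pics/c3.png",o)
E
```

```text
clock: 6.7
eef_pos: [0.4899, -0.0561, 0.1803]
tool_rot: [-0.0, 0.703, 0.711, -0.0]
force: [-0.1, 0.7, -2.0]
grip_width: 0.0099
finger_force: 30.0
[ 0.4899 -0.0561  0.1803] [-0.0955  0.734  -1.964 ]
side 1091 [ 0.4821 -0.1662  0.1354] [0.4945 0.0548 0.2196]
[[ 0.4827 -0.1615  0.1387]
 [ 0.485  -0.0186  0.1832]
 [ 0.4923  0.0534  0.2188]]
top 299 [ 0.4842 -0.0181  0.1409] [0.4943 0.0523 0.2206]
[[ 0.4843 -0.0162  0.1439]
 [ 0.4863  0.0181  0.2149]
 [ 0.4941  0.0515  0.2198]]
```

View pics/c3.png

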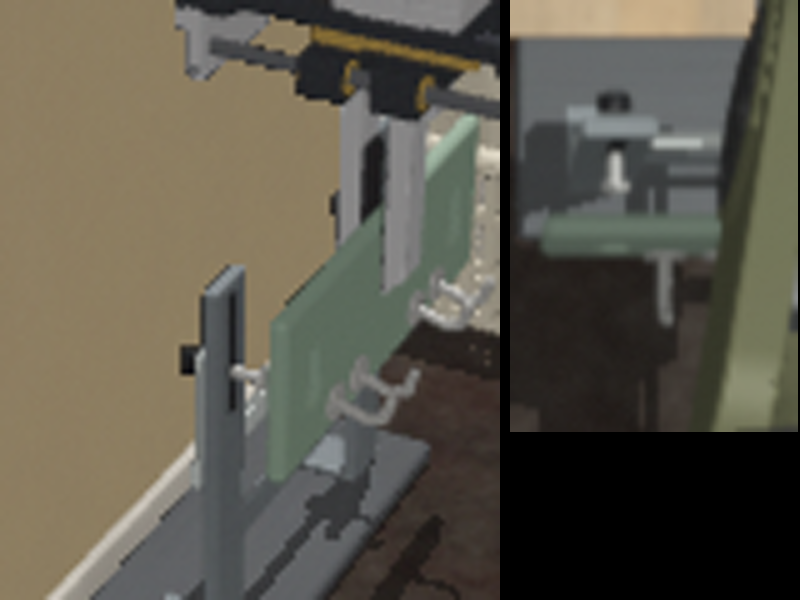

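The two keyhole patches are faint in the side crop at about (313,370). The rail and studs agree in y to about 0.5 mm in both views, so I'll feel forward gently.

```bash
python3 -m creep '[{"delta_rot":[0,0,0],"slide":[0,0.02,0],"claw":1},{"delta_rot":[0,0,0],"slide":[0,0.035,0],"claw":1},{"delta_rot":[0,0,0],"slide":[0,0.045,0],"claw":1},{"delta_rot":[0,0,0],"slide":[0,0.05,0],"claw":1},{"delta_rot":[0,0,0],"slide":[0,0.05,0],"claw":1}]'; python3 go.py 0.49 -.0563 .1803 .6;python3 -m creep '[{"delta_rot":[0,0,0],"slide":[0,0.005,0],"claw":1},{"delta_rot":[0,0,0],"slide":[0,0.01,0],"claw":1},{"delta_rot":[0,0,0],"slide":[0,0.01,0],"claw":1}]'; python3 go.py 0.49 -.0563 .1803 .6
```

```text
clock: 7.3
eef_pos: [0.5052, -0.0563, 0.1805]
tool_rot: [-0.0, 0.703, 0.711, -0.0]
force: [0.1, 0.5, -3.0]
grip_width: 0.0099
finger_force: 30.0
t 7.3 pos [ 0.5052 -0.0563  0.1805] F [ 0.1  0.5 -3. ] slide [ 0.0004 -0.0506  0.0005] rot [-0.0001 -0.      0.    ]
clock: 7.6
eef_pos: [0.5082, -0.0562, 0.1806]
tool_rot: [0.0, 0.703, 0.711, 0.0]
force: [0.1, 0.3, -3.3]
grip_width: 0.0097
finger_force: 30.0
t 7.6 pos [ 0.5082 -0.0562  0.1806] F [ 0.1  0.3 -3.3] slide [ 0.0004 -0.0607  0.0008] rot [ 0. -0. -0.]
```

No contact past the tips, so the heads are in the entries. Continuing to the face.

```bash
python3 -m creep '[{"delta_rot":[0,0,0],"slide":[0,0.004,0],"claw":1},{"delta_rot":[0,0,0],"slide":[0,0.01,0],"claw":1},{"delta_rot":[0,0,0],"slide":[0,0.015,0],"claw":1},{"delta_rot":[0,0,0],"slide":[0,0.02,0],"claw":1},{"delta_rot":[0,0,0],"slide":[0,0.02,0],"claw":1}]';python3 -m creep '[{"delta_rot":[0,0,0],"slide":[0,0.004,0],"claw":1},{"delta_rot":[0,0,0],"slide":[0,0.008,0],"claw":1},{"delta_rot":[0,0,0],"slide":[0,0.008,0],"claw":1}]'; python3 go.py 0.49 -.0563 .1803 .6
```

```text
clock: 8.1
eef_pos: [0.5142, -0.0562, 0.1805]
tool_rot: [-0.0, 0.703, 0.711, -0.0]
force: [-0.7, -0.7, -2.8]
grip_width: 0.0099
finger_force: 30.0
clock: 8.4
eef_pos: [0.5166, -0.0561, 0.1806]
tool_rot: [0.0, 0.703, 0.711, 0.0]
force: [-0.4, -0.1, -2.7]
grip_width: 0.0101
finger_force: 30.0
t 8.4 pos [ 0.5166 -0.0561  0.1806] F [-0.4 -0.1 -2.7] slide [ 0.0004 -0.0887  0.0008] rot [ 0. -0.  0.]
```

```bash
python3 -m creep '[{"delta_rot":[0,0,0],"slide":[0,0.003,0],"claw":1},{"delta_rot":[0,0,0],"slide":[0,0.006,0],"claw":1},{"delta_rot":[0,0,0],"slide":[0,0.006,0],"claw":1}]';python3 -m creep '[{"delta_rot":[0,0,0],"slide":[0,0.003,0],"claw":1},{"delta_rot":[0,0,0],"slide":[0,0.005,0],"claw":1},{"delta_rot":[0,0,0],"slide":[0,0.005,0],"claw":1}]'; python3 go.py 0.49 -.0563 .1803 .6
```

```text
clock: 8.7
eef_pos: [0.5184, -0.0561, 0.1806]
tool_rot: [0.0, 0.703, 0.711, 0.0]
force: [-0.3, 0.8, -2.9]
grip_width: 0.0094
finger_force: 30.0
clock: 9.0
eef_pos: [0.5199, -0.0561, 0.1806]
tool_rot: [0.0, 0.703, 0.711, 0.0]
force: [-0.0, -0.7, -2.6]
grip_width: 0.0094
finger_force: 30.0
t 9.0 pos [ 0.5199 -0.0561  0.1806] F [-0.  -0.7 -2.6] slide [ 0.0004 -0.0995  0.0008] rot [0. 0. 0.]
```

```bash
python3 -m creep '[{"delta_rot":[0,0,0],"slide":[0,0.003,0],"claw":1},{"delta_rot":[0,0,0],"slide":[0,0.004,0],"claw":1},{"delta_rot":[0,0,0],"slide":[0,0.004,0],"claw":1}]';python3 -m creep '[{"delta_rot":[0,0,0],"slide":[0,0.003,0],"claw":1},{"delta_rot":[0,0,0],"slide":[0,0.004,0],"claw":1},{"delta_rot":[0,0,0],"slide":[0,0.004,0],"claw":1}]'; python3 go.py 0.49 -.0563 .1803 .6
```

```text
clock: 9.3
eef_pos: [0.5208, -0.0561, 0.1805]
tool_rot: [-0.0, 0.703, 0.711, -0.0]
force: [-1.9, -0.0, -1.2]
grip_width: 0.0098
finger_force: 30.0
clock: 9.6
eef_pos: [0.5216, -0.0561, 0.1805]
tool_rot: [-0.001, 0.703, 0.711, -0.001]
force: [-6.7, -0.1, 0.8]
grip_width: 0.0098
finger_force: 30.0
t 9.6 pos [ 0.5216 -0.0561  0.1805] F [-6.7 -0.1  0.8] slide [ 0.0004 -0.1055  0.0008] rot [-0.0011 -0.      0.    ]
```

Flat against the face (6.7 N at x≈0.5216). I'll relax slightly, then ease down.

```bash
python3 -m creep '[{"delta_rot":[0,0,0],"slide":[0,-0.003,0],"claw":1},{"delta_rot":[0,0,0],"slide":[0,-0.003,0.004],"claw":1},{"delta_rot":[0,0,0],"slide":[0,-0.003,0.008],"claw":1},{"delta_rot":[0,0,0],"slide":[0,-0.003,0.012],"claw":1},{"delta_rot":[0,0,0],"slide":[0,-0.003,0.016],"claw":1},{"delta_rot":[0,0,0],"slide":[0,-0.003,0.018],"claw":1},{"delta_rot":[0,0,0],"slide":[0,-0.003,0.018],"claw":1}]'; python3 go.py 0.52 -.0563 .161 .6
```

```text
clock: 10.3
eef_pos: [0.5212, -0.0561, 0.1749]
tool_rot: [-0.0, 0.703, 0.711, -0.0]
force: [-4.5, -0.5, -2.4]
grip_width: 0.0094
finger_force: 30.0
t 10.3 pos [ 0.5212 -0.0561  0.1749] F [-4.5 -0.5 -2.4] slide [-0.0007 -0.0039  0.0464] rot [-0.0003 -0.      0.    ]
```

```bash
python3 -m creep '[{"delta_rot":[0,0,0],"slide":[0,-0.002,0.004],"claw":1},{"delta_rot":[0,0,0],"slide":[0,-0.002,0.008],"claw":1},{"delta_rot":[0,0,0],"slide":[0,-0.002,0.012],"claw":1},{"delta_rot":[0,0,0],"slide":[0,-0.002,0.016],"claw":1},{"delta_rot":[0,0,0],"slide":[0,-0.002,0.02],"claw":1},{"delta_rot":[0,0,0],"slide":[0,-0.002,0.023],"claw":1},{"delta_rot":[0,0,0],"slide":[0,-0.002,0.023],"claw":1}]'; python3 go.py 0.52 -.0563 .161 .6
```

```text
clock: 11.0
eef_pos: [0.5207, -0.0561, 0.1681]
tool_rot: [-0.0, 0.703, 0.711, -0.0]
force: [-1.6, 0.4, -3.6]
grip_width: 0.0096
finger_force: 30.0
t 11.0 pos [ 0.5207 -0.0561  0.1681] F [-1.6  0.4 -3.6] slide [-0.0007 -0.0023  0.0235] rot [-0.0001 -0.     -0.    ]
```

```bash
python3 -m creep '[{"delta_rot":[0,0,0],"slide":[0,-0.001,0.004],"claw":1},{"delta_rot":[0,0,0],"slide":[0,-0.001,0.008],"claw":1},{"delta_rot":[0,0,0],"slide":[0,-0.001,0.012],"claw":1},{"delta_rot":[0,0,0],"slide":[0,-0.001,0.015],"claw":1},{"delta_rot":[0,0,0],"slide":[0,-0.001,0.015],"claw":1}]'; python3 -m creep '[{"delta_rot":[0,0,0],"slide":[0,0,0.002],"claw":1},{"delta_rot":[0,0,0],"slide":[0,0,0.004],"claw":1},{"delta_rot":[0,0,0],"slide":[0,0,0.004],"claw":1}]'; python3 go.py 0.52 -.0563 .161 .6
```

```text
clock: 11.5
eef_pos: [0.5204, -0.0561, 0.1636]
tool_rot: [-0.0, 0.703, 0.711, -0.0]
force: [-1.3, -0.1, -3.2]
grip_width: 0.0098
finger_force: 30.0
clock: 11.8
eef_pos: [0.5204, -0.0561, 0.1625]
tool_rot: [-0.0, 0.703, 0.711, -0.0]
force: [-2.3, 0.1, -2.8]
grip_width: 0.01
finger_force: 30.0
t 11.8 pos [ 0.5204 -0.0561  0.1625] F [-2.3  0.1 -2.8] slide [-0.0006 -0.0012  0.0049] rot [-0. -0. -0.]
```

```bash
python3 -m creep '[{"delta_rot":[0,0,0],"slide":[0,-0.001,0.002],"claw":1},{"delta_rot":[0,0,0],"slide":[0,-0.001,0.004],"claw":1},{"delta_rot":[0,0,0],"slide":[0,-0.001,0.004],"claw":1}]'; python3 -m creep '[{"delta_rot":[0,0,0],"slide":[0,0,0.002],"claw":1},{"delta_rot":[0,0,0],"slide":[0,0,0.003],"claw":1},{"delta_rot":[0,0,0],"slide":[0,0,0.003],"claw":1}]'
```

```text
clock: 12.1
eef_pos: [0.5201, -0.0561, 0.1613]
tool_rot: [0.0, 0.703, 0.711, 0.0]
force: [0.8, 0.5, -3.0]
grip_width: 0.0098
finger_force: 30.0
clock: 12.4
eef_pos: [0.5201, -0.0561, 0.1604]
tool_rot: [0.0, 0.703, 0.711, -0.0]
force: [0.3, 0.6, -2.7]
grip_width: 0.0098
finger_force: 30.0
```

```bash
python3 -m creep '[{"delta_rot":[0,0,0],"slide":[0,0,0.002],"claw":1},{"delta_rot":[0,0,0],"slide":[0,0,0.003],"claw":1},{"delta_rot":[0,0,0],"slide":[0,0,0.003],"claw":1}]'; python3 -m creep '[{"delta_rot":[0,0,0],"slide":[0,0,0.002],"claw":1},{"delta_rot":[0,0,0],"slide":[0,0,0.002],"claw":1}]'
```

```text
clock: 12.7
eef_pos: [0.5201, -0.0561, 0.1595]
tool_rot: [-0.0, 0.703, 0.711, -0.0]
force: [0.2, -0.2, -1.9]
grip_width: 0.0098
finger_force: 30.0
clock: 12.9
eef_pos: [0.5202, -0.0561, 0.1593]
tool_rot: [0.0, 0.703, 0.711, 0.0]
force: [-1.3, 0.4, 1.9]
grip_width: 0.0098
finger_force: 30.0
```

```bash
python3 -m creep '[{"delta_rot":[0,0,0],"slide":[0,0,0.002],"claw":1},{"delta_rot":[0,0,0],"slide":[0,0,0.002],"claw":1},{"delta_rot":[0,0,0],"slide":[0,0,0.002],"claw":1}]'; python3 - <<'E'
from plant import *
from h import *
np.set_printoptions(precision=4,suppress=True)
s=sense();print(s["eef_pos"],s["force"],s["ft_torque"])
for n in("side","wrist"):
    m=camera_model(n);p,d=grab_frame(n);np.savez(f"pics/{n}4.npz",p=p,d=d,**m)
    X=cloud(d,m);h=cv2.cvtColor(p,cv2.COLOR_BGR2HSV)
    g=(cv2.inRange(h,(35,20,30),(95,200,255))>0)&(X[...,2]>.1)&(X[...,2]<.21)&(np.abs(X[...,1]+.057)<.13)&(np.abs(X[...,0]-.52)<.02)
    P=X[g];print(n,len(P),P.min(0),P.max(0))
    if n=="wrist":
        T=P[P[:,2]>np.percentile(P[:,2],99)-.008];A=np.c_[T[:,1],np.ones(len(T))];print("x,z vs y",np.linalg.lstsq(A,T[:,[0,2]],rcond=None)[0])
E
```

```text
clock: 13.2
eef_pos: [0.5204, -0.0561, 0.1592]
tool_rot: [0.001, 0.703, 0.711, 0.0]
force: [-2.0, 0.4, 8.0]
grip_width: 0.0098
finger_force: 30.0
[ 0.5204 -0.0561  0.1592] [-1.9753  0.3516  7.9602] [0.1483 0.5066 0.0412]
side 1083 [ 0.5114 -0.1672  0.1154] [0.5279 0.0549 0.2075]
wrist 6966 [ 0.5137 -0.1338  0.1109] [0.5286 0.0529 0.2071]
x,z vs y [[-0.0106 -0.0012]
 [ 0.519   0.1954]]
```

Both studs carry load (small roll moment, level top edge). I'll relax the preload and let go.

```bash
python3 -m creep '[{"delta_rot":[0,0,0],"slide":[0,0,-0.001],"claw":1},{"delta_rot":[0,0,0],"slide":[0,0,-0.002],"claw":1},{"delta_rot":[0,0,0],"slide":[0,0,-0.002],"claw":1}]' 10; python3 -m creep '[{"delta_rot":[0,0,0],"slide":[0,0,0],"claw":0.9},{"delta_rot":[0,0,0],"slide":[0,0,0],"claw":0.7},{"delta_rot":[0,0,0],"slide":[0,0,0],"claw":0.3},{"delta_rot":[0,0,0],"slide":[0,0,0],"claw":0.2},{"delta_rot":[0,0,0],"slide":[0,0,0],"claw":0.2},{"delta_rot":[0,0,0],"slide":[0,0,0],"claw":0.2},{"delta_rot":[0,0,0],"slide":[0,0,0],"claw":0.2},{"delta_rot":[0,0,0],"slide":[0,0,0],"claw":0.2}]'
```

```text
clock: 13.6
eef_pos: [0.5203, -0.0561, 0.1593]
tool_rot: [0.0, 0.703, 0.711, 0.0]
force: [-1.8, 0.1, 5.1]
grip_width: 0.0098
finger_force: 10.0
clock: 14.4
eef_pos: [0.5201, -0.0561, 0.1589]
tool_rot: [0.0, 0.703, 0.711, -0.0]
force: [0.2, -0.5, -0.3]
grip_width: 0.0375
finger_force: 0.0
```

```bash
python3 -m creep '[{"delta_rot":[0,0,0],"slide":[0,0,-0.02],"claw":0.2},{"delta_rot":[0,0,0],"slide":[0,0,-0.06],"claw":0.2},{"delta_rot":[0,0,0],"slide":[0,0,-0.12],"claw":0.2},{"delta_rot":[0,0,0],"slide":[0,0,-0.2],"claw":0.2},{"delta_rot":[0,0,0],"slide":[0,0,-0.3],"claw":0.2},{"delta_rot":[0,0,0],"slide":[0,0,-0.4],"claw":0.2},{"delta_rot":[0,0,0],"slide":[0,-0.15,-0.42],"claw":0.2},{"delta_rot":[0,0,0],"slide":[0,-0.3,-0.42],"claw":0.2},{"delta_rot":[0,0,0],"slide":[0,-0.45,-0.42],"claw":0.2},{"delta_rot":[0,0,0],"slide":[0,-0.5,-0.42],"claw":0.2}]'; python3 - <<'E'
from plant import *
from h import *
np.set_printoptions(precision=4,suppress=True)
for n in("side","top"):
    m=camera_model(n);p,d=grab_frame(n);np.savez(f"pics/{n}5.npz",p=p,d=d,**m)
    X=cloud(d,m);h=cv2.cvtColor(p,cv2.COLOR_BGR2HSV)
    g=(cv2.inRange(h,(35,20,30),(95,200,255))>0)&(X[...,2]>.1)&(X[...,2]<.21)&(np.abs(X[...,1]+.057)<.13)&(np.abs(X[...,0]-.52)<.02)
    P=X[g];print(n,len(P),P.min(0),P.max(0))
    if len(P)>50:
        T=P[P[:,2]>.19];A=np.c_[T[:,1],np.ones(len(T))];print("x,z vs y",np.linalg.lstsq(A,T[:,[0,2]],rcond=None)[0])
a=cv2.resize(np.load("pics/side5.npz")["p"][110:300,170:330],None,fx=3,fy=3)
b=cv2.resize(np.load("pics/top5.npz")["p"][140:230,250:400],None,fx=2,fy=2)
o=np.zeros((570,790,3),np.uint8);o[:a.shape[0],:a.shape[1]]=a;o[:b.shape[0],485:485+b.shape[1]]=b
cv2.imwrite("pics/c5.png",o)
E
```

```text
clock: 15.4
eef_pos: [0.3675, -0.0575, 0.2863]
tool_rot: [0.001, 0.703, 0.711, 0.001]
force: [0.1, 0.0, 0.3]
grip_width: 0.0379
finger_force: 0.0
side 1253 [ 0.5101 -0.1681  0.1001] [0.5298 0.0547 0.1993]
x,z vs y [[-0.0121 -0.0003]
 [ 0.5172  0.1949]]
top 917 [ 0.5142 -0.166   0.122 ] [0.5321 0.0523 0.2001]
x,z vs y [[-0.0112  0.0018]
 [ 0.5191  0.1954]]
```

View pics/c5.png

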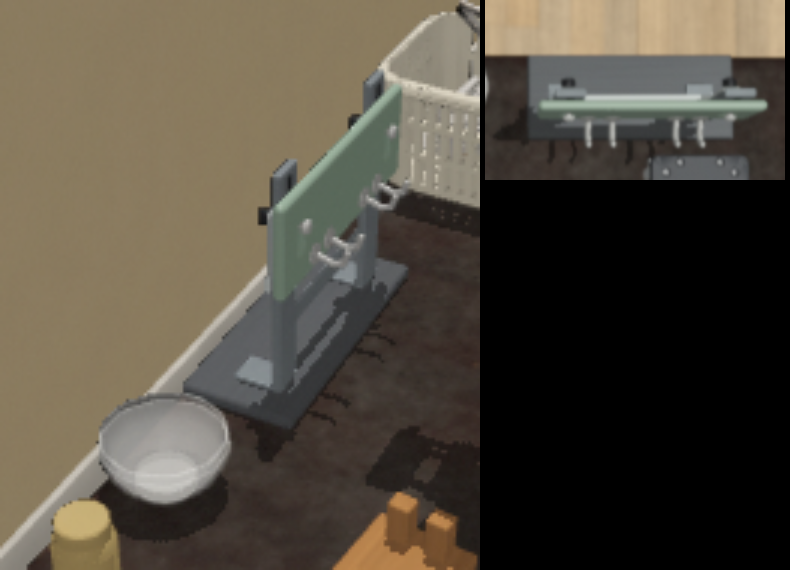

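The rail hangs level on both studs, with heads showing at crop (307,228) and (393,132). It sits flat on the uprights and the bystanders are undisturbed.

```bash
python3 -c "
from plant import *
print(sign_off())"
```

```text
the job is handed in; nothing more can be done
None
```

The green hook rail is hanging level and fully home on both studs, the gripper has let go and backed away, and the job is handed in at about 15 s on the robot's clock; the bowl, canister and spice tin were not touched.

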